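Hold the spring clip gaping over the swatch board

ROBOT

A 6-joint arm with a two-finger parallel gripper is mounted at the origin on the work surface. World frame = base frame: x ahead of the robot, y to its left, z up, the work surface at z = 0. Lengths are in m, angles in rad, forces in N, time in s.
With the tool pointing down it reaches from about 0.275 to 0.825 m from the base axis. Payload 4.9 kg.
Tool frame: the origin (TCP) lies on the centre line of the jaws, within the pads' length; the fingertips stand 8 mm ahead of it and the grasp point (between the pads) lies 11 mm behind it; x points along the fingers, y is the direction in which the jaws open and shut, and the axes are right-handed (so a half turn about x gives the same grasp; the last joint's range is limited). The gripper opens to 85 mm and grips with 20 to 120 N. Pads are 22 mm wide; open, the fingers measure 114 mm over their backs; the gripper's body (76 mm by 85 mm) begins 54 mm behind the grasp point. The pads swing forward as they close: fully open they stand 13 mm farther back than shut.
Start: joints at [-1.483, 0.326, -0.193, 1.052, 0, 1.437], TCP at [0.121, -0.537, 0.239] pointing down, gripper open.
Joint ranges: [-2.65, 2.65], [-0.97, 1.79], [-1.3, 1.35], [-1.93, 2.1], [-1.47, 1.37], [-3.14, 3.14]. Speed limits (rad/s): [2.57, 2.57, 3.14, 3.14, 3.14, 3.14].

INTERFACE

Orientations are given as a rotation vector (axis times angle).
In Python, from bench import manip gives the robot as it stands.
- The arm moves only by the tool drive_tool, never from a script. Its argument "plan" is a list of rows, each a list of 3 entries, a list of its own where there are three numbers: the shift along the world's x, y, z in m, then the turn about the world's z in degrees, then the closure in counts, from 0 (fully open) to 255 (shut). A call has 1 to 10 rows; each row is the pose to reach, as a shift and turn from the pose commanded when the call began; what a row does not reach only later rows make up. A row lasts 1/8 s, in which the tool goes at most 62.5 mm and 10.7 degrees, less where a joint would pass 70% of its speed; a pose out of reach is approached as far as the arm can. A call with a gripper value outside its range is refused whole. The fingers move at their own pace and stop on an object; the grip force is fixed at half the most. Time passes only in rows, so rows that repeat a pose let the fingers close. It gives the time, the measured TCP pose, the force and the opening at its end, in the units of the state.
- manip.get_state(): the state, without advancing time (a new reading comes with each control period).
- manip.camera(name): name is "scene" or "top" or "wrist"; returns a dict with "color" (480x640x3 uint8, red, green, blue), "fx", "fy", "cx", "cy" (pixels), "k1" (the pictures are not rectified: a ray, as slopes to the right and down, at radius r is drawn at 1 + k1 r^2 times it, then the intrinsics apply), "rvec" (rotation vector, rad) and "tvec" (3), from world to camera coordinates, as OpenCV has them; the wrist camera has in their place "mount" (4x4, takes a point from camera to tool coordinates, whose origin is the TCP and whose axes are the tool frame's). Camera axes: x right, y down, z forward; pixel columns grow to the right and rows downward; lengths in m; the calibration is good to about 2 mm. A picture is of the moment at which its call begins: read the wrist's pose just before it. There is no depth.
- manip.close_job(): hands the job in, once; it reports no verdict.
Trained networks look in the newest picture that a camera, given by its name, has taken for a name from the list of things; names that differ only in an ending like _2 or _b are one class to them, and where a whole thing is asked for, a point or a joint stands for the part that bears it (a point fixed in the world has none). Each returns a list of dicts, best first, with "p" (0 to 1); they miss things now and then, are a little off and sometimes report something else, mostly with a low value. They report only what shows in the picture. A call takes as long as a camera call. They do not tell look-alikes from the thing itself.
- manip.recognise(camera, label): "uv" ([column, row] in pixels, amid what is visible of it).
- manip.outline_of(camera, label): "pixels" (480x640 bool, what is visible of it) and "uv" ([column, row] in pixels, amid what is visible of it).
- manip.mark_of(camera, label): "uv" ([column, row] in pixels: a listed point, or the origin of a listed thing).
The state is a dict: "t": time; "qpos": joint angles; "joint_vel": joint speeds; "tau": joint torques, N m; "tcp_pos": TCP position; "tool_rot": TCP orientation; "wrist_force": force on the tool from outside, world axes, zero at the start; "moment": the same for the moment, N m; "gripper_width": finger opening in m.
Only numpy, scipy, OpenCV 4.12 (cv2) and the standard library are available. Lean on these libraries where they do the work, as an engineer would, in place of code of your own. Each camera call takes 0.05 s, during which the arm holds its last target. There are 200 camera calls.

TASK

Take the swatch board out of the bamboo box and slide it down edgewise into the slot of the marble block, fully home, upright and in the middle of the block's length, and let go of it. Then squeeze the levers of the big steel clip that sits on the box wall, lift it off, and hold it gaping over the middle of the board's top edge, one lip well down on each side and the clip not touching the board, so that I can slip a design sheet in: finish still squeezing and holding it like that, do not let it shut. Leave the other things on the tray and in the box as they are.

Things in the scene. Friction and masses are not known exactly. Their poses are not given: they have to be found in the camera images.
- board_mid (a point): Centre of the swatch board: stiff white acrylic plate with two rows of small sample nails, loose, about 85 g, 8 mm thick (its x), 80 mm wide (y), 110 mm tall (z, up), so its top edge is 55 mm above this point. At the start it stands upright in the groove near the far end of the bamboo box, its top 56 mm above the box walls.
- board: The same swatch board; origin at the centre of its underside, axes as for board_mid.
- stand: Slotted marble block, fixed on the red tray: 50 (x) by 100 (y) by 35 mm tall; origin at the centre of its underside. The slot runs along y through its whole length at x = 0: 10 mm wide, floor 10 mm above the underside (25 mm deep), mouth bevelled to 18 mm. A board fully home has its centre 65 mm above the block's underside.
- slot_mouth (a point): Middle of the slot's mouth, on the top plane of the marble block, 35 mm above its underside; y runs along the slot.
- rack: Open bamboo box, fixed, left or right of the tray: 150 (x) by 122 mm (y), walls 6 mm thick and 60 mm tall, floor 6 mm thick; origin at the centre of its underside. The steel clip sits on its near wall (x = -72 mm); the board stands in an 11 mm wide groove at x = +40 mm between two slats whose tops are 46 mm up.
- clip: Big stainless bulldog clip, loose, about 70 g, 56 mm wide (y), 72 mm tall, at the start biting the near wall of the box, levers up. Origin midway between the lips at their lower end, 12 mm below the wall's top; x across the wall, z up. Its halves turn about a coil spring 34 mm above the origin; an edge can go 25 mm in between the lips. The frame belongs to the +x half and leans with it.
- clip_grip (a point): Midway between the clip's two rolled lever ends, 68 mm above its origin: squeeze here, along the clip's x. The rolls are bars 8 mm thick, 32 mm long (y), 48 mm apart over their outsides, 31 mm when squeezed to the stop. It takes 5 N to start and 10 N at the stop: hold with 15 to 25 N. Squeezed, each half leans 0.25 rad; the lips are 22 mm apart, 70 mm below the rolls' centres.
- lip_a (a point): Inner face of the clip's lip on the +x half, 1 mm above its lower end, middle of its width.
- lip_b (a point): Inner face of the clip's other lip, on the -x half.
- clip_jaw (a joint): Angle between the clip's halves, rad: 0 biting the 6 mm box wall, -0.17 shut, 0.5 fully open (stop). The spring shuts it.
- nail_stand: Bystander on the tray: small steel stand, 44 mm round foot, 90 mm tall, its clip holding a practice nail. Origin under its middle.
- glass_file: Bystander on the tray: flat glass nail file, 14 x 135 x 4 mm. Origin under its middle.
- ring_dish: Bystander on the tray: white ceramic dish, 72 mm across, 18 mm tall. Origin under its middle.
- jar: Bystander on the tray: lavender plastic jar with screw lid, 59 mm across, 42 mm tall. Origin under its middle.
- polish_a: Bystander in the box between wall and groove: polish bottle, 28 mm across, 58 mm tall. Origin under its middle.
- polish_b: Bystander in the box: another such bottle.
There are look-alikes about, which are no part of the job. What is meant by the rack is not red, and is the smaller of those in its own colour.

How it is judged:
By the outcome, as a careful person would: the job done as asked, in the order asked, and still so for the second after the job is handed in, while the arm keeps its last pose, push and grip.
It also fails if it takes over 58 s, if anything falls off the work surface, if the arm or the gripper's body presses on something with over 40 N, if the wrist force passes 120 N, or if a joint passes its speed limit or range.

## Working session

There is one attempt and no reset: what is moved stays moved. The work goes in short steps, Python scripts to look and compute and a tool call to move; the robot and the scene stay as the last step left them, time stands still between calls to the robot, and variables do not carry over. Pictures are saved under pics/ and viewed, about 8 in all and at most 12, crops included, and the job is handed in when it is done.

Besides the shell and the picture viewer there is one more tool, called after "Emit:" as name(argument=value, ...) on one line, values as JSON. drive_tool: Moves the arm, as the interface text tells. Its arguments: {"type":"object","properties":{"plan":{"type":"array"}},"required":["plan"]}

```bash
mkdir -p pics; ls; cat > h.py <<'E'
import numpy as np, cv2
from scipy.spatial.transform import Rotation as R
from bench import manip
def save(img,name): cv2.imwrite('pics/'+name,cv2.cvtColor(img,cv2.COLOR_RGB2BGR))
def cam(name):
    st=manip.get_state(); c=manip.camera(name)
    K=np.array([[c['fx'],0,c['cx']],[0,c['fy'],c['cy']],[0,0,1.]])
    d=np.array([c['k1'],0,0,0.])
    if 'mount' in c:
        T=np.eye(4); T[:3,:3]=R.from_rotvec(st['tool_rot']).as_matrix(); T[:3,3]=st['tcp_pos']
        W=np.linalg.inv(T@np.array(c['mount']))
        rv=R.from_matrix(W[:3,:3]).as_rotvec(); tv=W[:3,3]
    else: rv,tv=np.array(c['rvec'],float),np.array(c['tvec'],float)
    return dict(img=c['color'],K=K,d=d,rv=rv,tv=tv)
def proj(c,P): return cv2.projectPoints(np.atleast_2d(np.array(P,float)),c['rv'],c['tv'],c['K'],c['d'])[0][:,0]
def ray(c,uv):
    n=cv2.undistortPoints(np.array([[uv]],float),c['K'],c['d'])[0,0]
    M=R.from_rotvec(c['rv'].ravel()).as_matrix()
    return -M.T@c['tv'].ravel(), M.T@np.array([n[0],n[1],1])
def onz(c,uv,z):
    o,r=ray(c,uv); return o+r*(z-o[2])/r[2]
def tri(rays):
    A=0;b=0
    for o,r in rays:
        r=r/np.linalg.norm(r); P=np.eye(3)-np.outer(r,r); A=A+P; b=b+P@o
    return np.linalg.solve(A,b)
E
cat > a.py <<'E'
from h import *
print(manip.get_state())
for n in ['scene','top']:
    c=cam(n); save(c['img'],n+'0.png'); print(n,c['K'].ravel()[[0,2,4,5]],c['d'][0],ray(c,(320,240)))
    for l in ['stand','rack','clip','board','slot_mouth','board_mid','clip_grip','nail_stand','polish_a']:
        print(l,[(np.round(x['uv']).tolist(),round(x['p'],2)) for x in manip.mark_of(n,l)])
E
python3 a.py
```

```text
pics
{'t': 0.0, 'qpos': array([-1.48315672e+00,  3.26980060e-01, -1.93599059e-01,  1.05200610e+00,
        2.45761522e-06,  1.43659474e+00]), 'joint_vel': array([ 0.00091981, -0.00161803, -0.00031331, -0.00036407, -0.00096637,
       -0.00036411]), 'tau': array([-6.43616768e-04, -4.43393433e+01,  2.62441635e+01,  1.53751869e-02,
        2.52315715e-05, -2.14913442e-06]), 'tcp_pos': array([ 0.12097407, -0.53593528,  0.23847637]), 'tool_rot': array([ 2.10495518,  0.23633376, -2.10486178]), 'wrist_force': array([-0.36198788, -0.11121601, -0.52769705]), 'moment': array([-0.03816947, -0.03582454, -0.00253059]), 'gripper_width': 0.08528973407547237}
scene [568.35692213 325.90727211 568.35692213 238.56355606] -0.17970916491572086 (array([ 1.32955155, -0.1916889 ,  0.70582782]), array([-0.81877466,  0.12078529, -0.56136743]))
stand [([446.0, 298.0], 0.89)]
rack [([251.0, 319.0], 0.79), ([130.0, 310.0], 0.74), ([205.0, 237.0], 0.7)]
clip [([251.0, 275.0], 0.69)]
board [([250.0, 276.0], 0.29)]
slot_mouth [([450.0, 287.0], 0.66)]
board_mid [([255.0, 307.0], 0.9), ([460.0, 264.0], 0.59), ([252.0, 319.0], 0.45)]
clip_grip [([242.0, 246.0], 0.92), ([250.0, 275.0], 0.71)]
nail_stand [([415.0, 346.0], 0.63)]
polish_a [([233.0, 320.0], 0.53)]
top [520.22603431 322.14708314 520.22603431 238.6710763 ] -0.04345181281127101 (array([ 0.36403811, -0.07728533,  1.07341668]), array([ 0.09092708,  0.02838278, -0.99546484]))
stand [([219.0, 204.0], 0.9)]
rack [([392.0, 199.0], 0.8), ([447.0, 340.0], 0.78), ([506.0, 224.0], 0.78)]
clip [([401.0, 233.0], 0.67)]
board [([395.0, 181.0], 0.94)]
slot_mouth [([218.0, 199.0], 0.61)]
board_mid [([394.0, 179.0], 0.85)]
clip_grip [([400.0, 229.0], 0.57), ([183.0, 258.0], 0.56)]
nail_stand [([400.0, 232.0], 0.52)]
polish_a [([409.0, 199.0], 0.68), ([378.0, 208.0], 0.55)]
```

View pics/scene0.png

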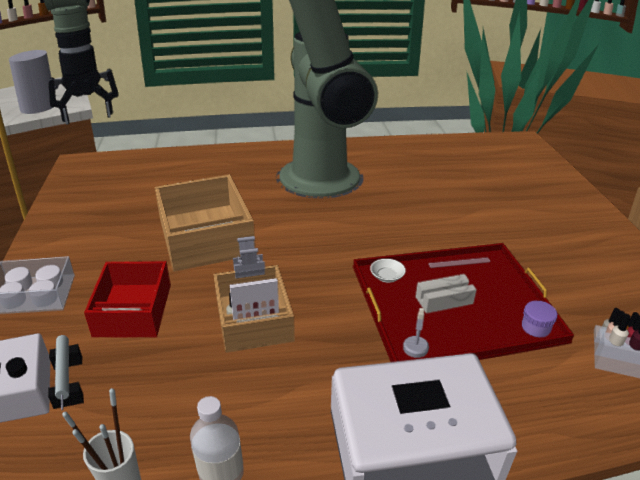

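View pics/top0.png

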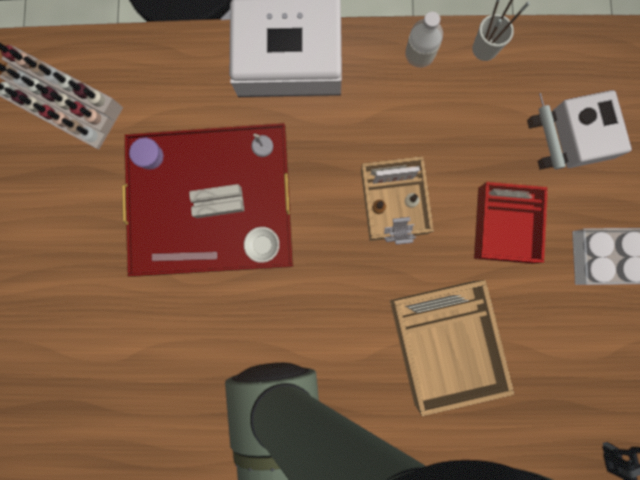

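Scene: the bamboo box with clip and board is at about (253,305) in scene and (396,199) in top. The stand is at (217,200) in top.
Candidates for the rack: small bamboo box (396,199), large bamboo box (450,348) and red box (511,222), all in top. For the board: (396,174), (437,303) and (513,192). By the description (not red, smaller bamboo) it is the box at (396,199), which also carries the clip. Next is a close crop to check that.

```bash
cat > b.py <<'E'
from h import *
i=cv2.imread('pics/top0.png')
a=cv2.resize(i[150:250,350:450],(400,400),interpolation=cv2.INTER_CUBIC)
b=cv2.resize(i[150:250,170:270],(400,400),interpolation=cv2.INTER_CUBIC)
cv2.imwrite('pics/crop1.png',np.hstack([a,b]))
c=cam('top')
for uv in [(361,163),(423,157),(433,233),(370,240)]: print(onz(c,uv,.06).round(3))
for l in ['stand','rack','board']:
    o=manip.outline_of('top',l)
    for x in o[:3]:
        m=x['pixels'].astype('uint8'); cs=max(cv2.findContours(m,0,2)[0],key=cv2.contourArea); r=cv2.minAreaRect(cs); z={'stand':.035,'rack':.06,'board':.116}[l]
        print(l,x['uv'],x['p'],[onz(c,q,z).round(3).tolist() for q in cv2.boxPoints(r)])
E
python3 b.py
```

```text
[ 0.609 -0.131  0.06 ]
[ 0.62  -0.254  0.06 ]
[ 0.468 -0.269  0.06 ]
[ 0.456 -0.146  0.06 ]
stand [215.0, 201.5] 0.96 [[0.562, 0.22, 0.035], [0.576, 0.114, 0.035], [0.52, 0.106, 0.035], [0.507, 0.211, 0.035]]
rack [451.4, 348.2] 0.87 [[0.339, -0.18, 0.06], [0.382, -0.37, 0.06], [0.157, -0.416, 0.06], [0.115, -0.23, 0.06]]
rack [511.4, 221.2] 0.68 [[0.413, -0.346, 0.06], [0.571, -0.358, 0.06], [0.564, -0.5, 0.06], [0.406, -0.485, 0.06]]
board [395.5, 175.5] 0.97 [[0.579, -0.15, 0.116], [0.587, -0.232, 0.116], [0.566, -0.234, 0.116], [0.557, -0.152, 0.116]]
board [376.2, 207.8] 0.3 [[0.513, -0.142, 0.116], [0.532, -0.161, 0.116], [0.514, -0.178, 0.116], [0.496, -0.159, 0.116]]
```

View pics/crop1.png

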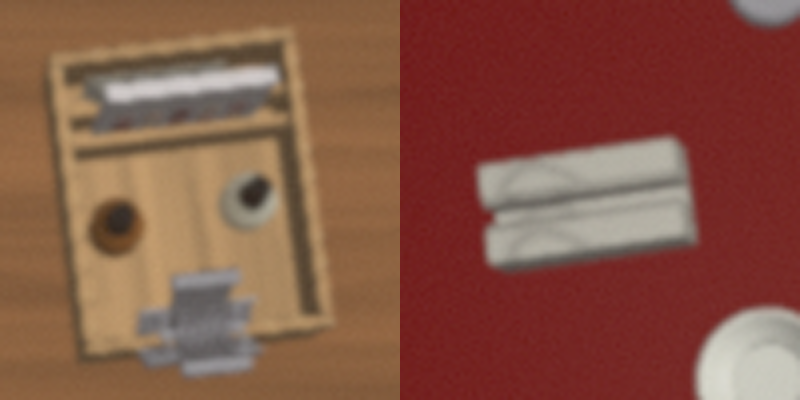

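The chosen box measures about 153 x 123 mm, is bamboo, carries the clip and holds the board, so it is right. Next, the approach numbers.

```bash
cat > b.py <<'E'
from h import *
s=manip.get_state(); M=R.from_rotvec(s['tool_rot']).as_matrix(); print('tool x',M[:,0].round(3),'y',M[:,1].round(3),'yaw y',np.degrees(np.arctan2(M[1,1],M[0,1])))
c=cam('top')
f=lambda u,v,x0:(x0+u/4,150+v/4)
a,b=onz(c,f(102,95,350),.116),onz(c,f(280,75,350),.116); print('board top',a,b,(a+b)/2,np.degrees(np.arctan2(*( (b-a)[[0,1]]*[-1,-1] )))) 
a,b=onz(c,f(93,215,170),.037),onz(c,f(290,185,170),.037); print('slot',a,b,(a+b)/2,np.linalg.norm(a-b))
for p in [(78,165),(282,137),(295,243),(90,268)]: print(onz(c,f(*p,170),.037).round(3))
print(cam('wrist')['tv'])
w=manip.camera('wrist'); print(np.round(w['mount'],3),w['fx'])
E
python3 b.py
```

```text
tool x [-0. -0. -1.] y [ 0.22  -0.976  0.   ] yaw y -77.29284360290282
board top [ 0.57472042 -0.1546187   0.116     ] [ 0.58325487 -0.23783573  0.116     ] [ 0.57898764 -0.19622722  0.116     ] -5.855580252066254
slot [0.53527947 0.20949957 0.037     ] [0.54934887 0.1088083  0.037     ] [0.54231417 0.15915393 0.037     ] 0.10166946682106613
[0.561 0.218 0.037]
[0.574 0.113 0.037]
[0.52  0.106 0.037]
[0.508 0.211 0.037]
[-0.55001211 -0.04131859  0.38209055]
[[ 0.001 -0.315  0.949 -0.136]
 [ 1.     0.001 -0.     0.   ]
 [-0.     0.949  0.315 -0.081]
 [ 0.     0.     0.     1.   ]] 351.3691416335855
```

Emit:
drive_tool(plan=[[[0.458, 0.34, -0.02], 83, 0], [[0.458, 0.34, -0.02], 83, 0], [[0.458, 0.34, -0.02], 83, 0], [[0.458, 0.34, -0.02], 83, 0], [[0.458, 0.34, -0.02], 83, 0], [[0.458, 0.34, -0.02], 83, 0], [[0.458, 0.34, -0.02], 83, 0], [[0.458, 0.34, -0.02], 83, 0], [[0.458, 0.34, -0.02], 83, 0], [[0.458, 0.34, -0.02], 83, 0]])

```text
t: 2.6
tcp_pos: [0.5815, -0.1937, 0.2187]
tool_rot: [1.132, 1.257, -1.131]
wrist_force: [-0.4, -1.1, -0.8]
gripper_width: 0.0856
```

```bash
cat > b.py <<'E'
from h import *
s=manip.get_state(); M=R.from_rotvec(s['tool_rot']).as_matrix(); print(s['tcp_pos'],'yaw y',np.degrees(np.arctan2(M[1,1],M[0,1])),s['qpos'].round(2))
c=cam('wrist'); save(c['img'],'w1.png')
for l in ['board_mid','board','clip','clip_grip','lip_a','lip_b']: print(l,[(np.round(x['uv']).tolist(),round(x['p'],2)) for x in manip.mark_of('wrist',l)])
E
python3 b.py
```

```text
[ 0.58151719 -0.19366364  0.21871709] yaw y 6.0045149841323076 [-0.44  0.46 -0.05  1.06  0.    1.02]
board_mid []
board [([323.0, 211.0], 0.88)]
clip [([196.0, 212.0], 0.85)]
clip_grip [([165.0, 236.0], 0.64)]
lip_a [([196.0, 215.0], 0.83)]
lip_b [([196.0, 215.0], 0.83)]
```

View pics/w1.png

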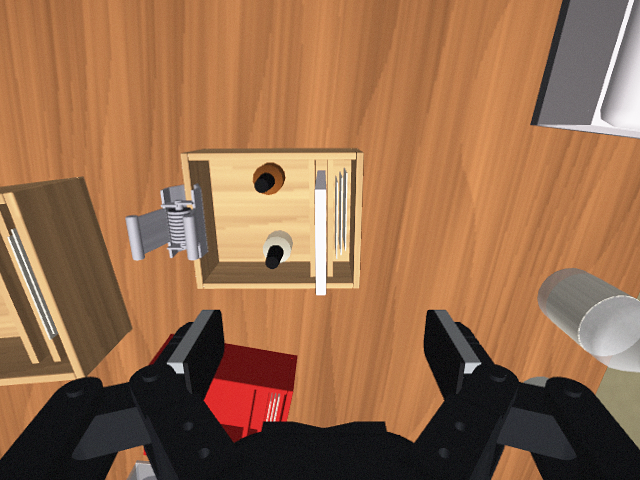

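The wrist view shows the board top edge-on, (321,172) to (321,295), centred between the fingers. The clip is at (180,220).

```bash
cat > b.py <<'E'
from h import *
c=cam('wrist'); i=c['img'].astype(int)
m=((i.min(2)>200)).astype('uint8'); m[:, :305]=0; m[:,332:]=0; m[:150]=0; m[300:]=0
cs=max(cv2.findContours(m,0,2)[0],key=cv2.contourArea); r=cv2.minAreaRect(cs); bp=cv2.boxPoints(r); print(bp)
P=np.array([onz(c,q,.116) for q in bp]); print(P.round(4),P.mean(0))
E
python3 b.py
```

```text
[[319.72943 184.00317]
 [329.9986  183.88235]
 [331.2351  288.98547]
 [320.96594 289.1063 ]]
[[ 0.5715 -0.1547  0.116 ]
 [ 0.5785 -0.1539  0.116 ]
 [ 0.5875 -0.2323  0.116 ]
 [ 0.5799 -0.2331  0.116 ]] [ 0.57933432 -0.19348843  0.116     ]
```

Emit:
drive_tool(plan=[[[0, 0.002, -0.05], 0, 0], [[0, 0.002, -0.1], 0, 0], [[0, 0.002, -0.121], 0, 0], [[0, 0.002, -0.121], 0, 60], [[0, 0.002, -0.121], 0, 255], [[0, 0.002, -0.121], 0, 255], [[0, 0.002, -0.121], 0, 255], [[0, 0.002, -0.121], 0, 255], [[0, 0.002, -0.121], 0, 255], [[0, 0.002, -0.121], 0, 255]])

```text
t: 4.25
tcp_pos: [0.5798, -0.1949, 0.0995]
tool_rot: [1.135, 1.253, -1.135]
wrist_force: [-0.9, -0.2, 6.0]
gripper_width: 0.0069
```

Emit:
drive_tool(plan=[[[0, 0, 0.02], 0, 255], [[0, 0, 0.05], 0, 255], [[0, 0, 0.09], 0, 255], [[0, 0, 0.13], 0, 255], [[0, 0, 0.13], 0, 255], [[0, 0, 0.13], 0, 255]])

```text
t: 5.0
tcp_pos: [0.5785, -0.1943, 0.2274]
tool_rot: [1.135, 1.256, -1.136]
wrist_force: [-0.2, 0.2, -1.3]
gripper_width: 0.007
```

```bash
cat > b.py <<'E'
from h import *
s=manip.get_state(); M=R.from_rotvec(s['tool_rot']).as_matrix(); print(s['tcp_pos'],'yaw y',np.degrees(np.arctan2(M[1,1],M[0,1])),s['wrist_force'])
c=cam('wrist'); save(c['img'],'w2.png')
print(manip.mark_of('wrist','board'))
E
python3 b.py
```

```text
[ 0.57851747 -0.19427203  0.22744195] yaw y 5.710688598018787 [-0.23579857  0.1642373  -1.2849332 ]
[{'uv': [323.4, 247.3], 'p': 0.85}]
```

View pics/w2.png

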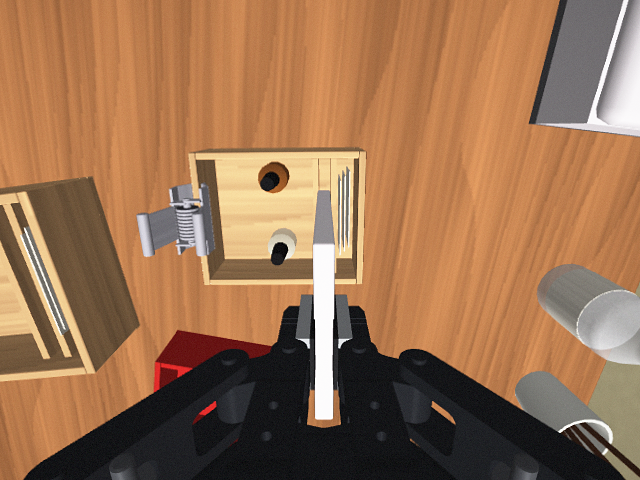

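Board held square in the jaws, top face (323,243) to (323,418), and the box contents are undisturbed. Moving next to the stand, offset so that the slot can be seen.

Emit:
drive_tool(plan=[[[-0.02, 0.06, 0.01], 0, 255], [[-0.04, 0.12, 0.01], 1, 255], [[-0.06, 0.18, 0.01], 2, 255], [[-0.08, 0.24, 0.01], 2, 255], [[-0.08, 0.28, 0.01], 2, 255], [[-0.08, 0.29, 0.01], 2, 255], [[-0.08, 0.29, 0.01], 2, 255], [[-0.08, 0.29, 0.01], 2, 255]])

```text
t: 6.1
tcp_pos: [0.499, 0.0943, 0.2378]
tool_rot: [1.11, 1.27, -1.112]
wrist_force: [0.6, -0.4, -0.5]
gripper_width: 0.0068
```

```bash
cat > b.py <<'E'
from h import *
s=manip.get_state(); M=R.from_rotvec(s['tool_rot']).as_matrix(); print(s['tcp_pos'],'yaw y',np.degrees(np.arctan2(M[1,1],M[0,1])),s['wrist_force'])
c=cam('wrist'); save(c['img'],'w3.png'); np.save('w3.npy',c,allow_pickle=True)
for l in ['slot_mouth','stand']:print(l,[(x['uv'],x['p']) for x in manip.mark_of('wrist',l)])
E
python3 b.py
```

```text
[0.49904818 0.09434458 0.23775687] yaw y 7.621858961609 [ 0.61486673 -0.38071859 -0.46819116]
slot_mouth [([380.9, 142.2], 0.87)]
stand [([376.3, 140.8], 0.75)]
```

View pics/w3.png

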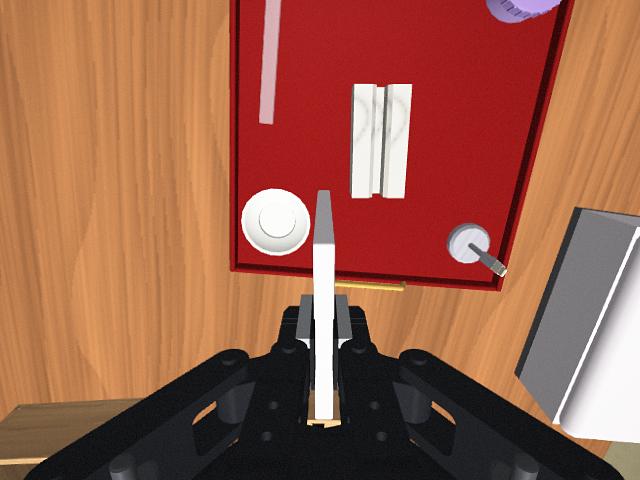

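Wrist view: the marble block spans (352,84) to (411,198), with its slot near column 380. The board is held square. Zooming in on the block.

```bash
python3 -c "
import cv2
i=cv2.imread('pics/w3.png')[75:207,338:425]
cv2.imwrite('pics/crop2.png',cv2.resize(i,None,fx=4.5,fy=4.5,interpolation=cv2.INTER_CUBIC))"
```

```text
(no output)
```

View pics/crop2.png

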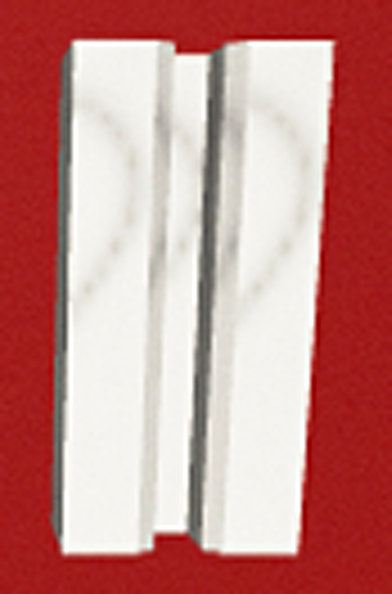

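```bash
cat > b.py <<'E'
from h import *
from scipy.optimize import least_squares
c=np.load('w3.npy',allow_pickle=True).item()
uv=(np.array([(72,41),(334,41),(299,553),(62,553)])+.5)/4.5-.5+[338,75]
def pts(p,L=.05,W=.1):
    x,y,z,a=p; X=np.array([(-L,W),(L,W),(L,-W),(-L,-W)])/2
    return np.c_[x+X[:,0]*np.cos(a)-X[:,1]*np.sin(a),y+X[:,0]*np.sin(a)+X[:,1]*np.cos(a),np.full(4,z)]
r=least_squares(lambda p:(proj(c,pts(p))-uv).ravel(),[.542,.159,.037,.14]); print('stand',r.x,np.degrees(r.x[3]),r.fun.round(1))
for z in (.037,.039,.041):
    q=least_squares(lambda p:(proj(c,pts([p[0],p[1],z,p[2]]))-uv).ravel(),[.542,.159,.14]); print(z,q.x,np.degrees(q.x[2]),q.cost)
# held board: detect white top face
i=c['img'].astype(int); m=(i.min(2)>200).astype('uint8'); m[:,:305]=0;m[:,345:]=0;m[:225]=0
k=max(cv2.findContours(m,0,2)[0],key=cv2.contourArea)[:,0]; print(k.min(0),k.max(0))
for v in (250,270,410,416):
    u=np.where(m[v])[0]; print(v,u.min(),u.max())
t,b=k[:,1].min(),k[:,1].max()
uv2=np.array([(323.5,t-.5),(323.5,b+.5)])
s=manip.get_state()['tcp_pos']; 
def f(p):
    a=p[3]; d=np.array([-np.sin(a),np.cos(a),0])*.04; P=np.array(p[:3]); return proj(c,[P+d,P-d])
q=least_squares(lambda p:np.r_[(f(p)-uv2).ravel()],[*s[:2],s[2]+.0165,.13]); print('board top',q.x,np.degrees(q.x[3]),'rel tcp',q.x[:3]-s,q.fun)
E
python3 b.py
```

```text
stand [0.54148504 0.166892   0.04287909 0.1364931 ] 7.8204786832513635 [ 0.3 -0.1 -0.3 -0.1 -0.1  0.1  0.1  0.2]
0.037 [0.54239428 0.16692264 0.13601607] 7.793146901221331 2.5284093291327236
0.039 [0.54208486 0.1669127  0.13617641] 7.802333821105787 1.1835183561534235
0.041 [0.54177555 0.16690227 0.13633876] 7.811635270045868 0.37612264899480696
[313 244] [334 418]
250 313 334
270 313 333
410 315 332
416 315 332
board top [0.49920353 0.09520283 0.25404583 0.13334135] 7.6398964102679585 rel tcp [2.53905231e-05 8.90651935e-04 1.59385317e-02] [-5.68434189e-14 -2.84217094e-14  1.70530257e-13  1.13686838e-13]
```

Emit:
drive_tool(plan=[[[0.02, 0.035, 0], 0, 255], [[0.043, 0.07, 0], 0, 255], [[0.043, 0.07, 0], 0, 255], [[0.043, 0.07, -0.05], 0, 255], [[0.043, 0.07, -0.085], 0, 255], [[0.043, 0.07, -0.092], 0, 255], [[0.043, 0.07, -0.092], 0, 255], [[0.043, 0.07, -0.092], 0, 255]])

```text
t: 7.25
tcp_pos: [0.5433, 0.1653, 0.148]
tool_rot: [1.111, 1.268, -1.108]
wrist_force: [-0.8, -0.9, -0.2]
gripper_width: 0.007
```

```bash
cat > b.py <<'E'
from h import *
s=manip.get_state(); M=R.from_rotvec(s['tool_rot']).as_matrix(); print(s['tcp_pos'],'yaw y',np.degrees(np.arctan2(M[1,1],M[0,1])),s['wrist_force'])
c=cam('wrist'); save(c['img'],'w4.png'); np.save('w4.npy',c,allow_pickle=True)
save(cv2.resize(c['img'][130:430,220:420],None,fx=2,fy=2,interpolation=cv2.INTER_CUBIC),'w4c.png')
for z,y in ((.041,.166),(.154-.092-.01,.166)): print(proj(c,[[.542-.05*np.sin(.136),y+.05,z],[.542-.04*np.sin(.136),y+.04,z]]))
E
python3 b.py
```

```text
[0.5432665  0.16533015 0.14804715] yaw y 7.6806675477612005 [-0.80539384 -0.90881014 -0.17622688]
[[320.81553773 171.8001354 ]
 [320.85541457 186.53238087]]
[[320.75331315 173.86723414]
 [320.79584504 189.23448186]]
```

View pics/w4c.png

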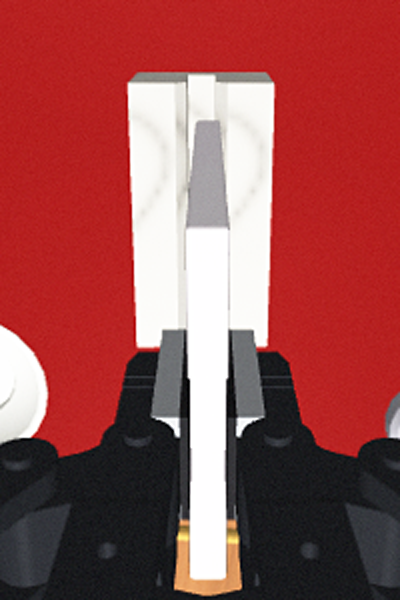

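The board foot is about 2 mm right (+x) of the slot centre while the arm was still settling: centre column 207 against 201 in the crop. Its fit along the slot is fine. I'll correct by -1 mm and lower it.

Emit:
drive_tool(plan=[[[-0.001, 0, 0], 0, 255], [[-0.001, 0, 0], 0, 255], [[-0.001, 0, -0.008], 0, 255], [[-0.001, 0, -0.016], 0, 255], [[-0.001, 0, -0.023], 0, 255], [[-0.001, 0, -0.03], 0, 255], [[-0.001, 0, -0.03], 0, 255]])

```text
t: 8.18
tcp_pos: [0.5406, 0.1654, 0.1155]
tool_rot: [1.109, 1.271, -1.111]
wrist_force: [0.6, 1.7, -1.6]
gripper_width: 0.0068
```

Emit:
drive_tool(plan=[[[0, 0, -0.002], 0, 255], [[0, 0, -0.004], 0, 255], [[0, 0, -0.004], 0, 255]])

```text
t: 8.55
tcp_pos: [0.5409, 0.1655, 0.1122]
tool_rot: [1.109, 1.27, -1.11]
wrist_force: [-0.6, 0.6, -0.7]
gripper_width: 0.0069
```

Emit:
drive_tool(plan=[[[0, 0, -0.001], 0, 255], [[0, 0, -0.002], 0, 255], [[0, 0, -0.002], 0, 255]])

```text
t: 8.93
tcp_pos: [0.5409, 0.1654, 0.1102]
tool_rot: [1.109, 1.27, -1.11]
wrist_force: [0.3, -0.2, -0.4]
gripper_width: 0.0064
```

Emit:
drive_tool(plan=[[[0, 0, -0.001], 0, 255], [[0, 0, -0.002], 0, 255], [[0, 0, -0.002], 0, 255]])

```text
t: 9.3
tcp_pos: [0.5414, 0.1656, 0.1094]
tool_rot: [1.11, 1.269, -1.108]
wrist_force: [-1.8, 0.0, 7.3]
gripper_width: 0.0069
```

Emit:
drive_tool(plan=[[[0, 0, -0.001], 0, 255], [[0, 0, -0.002], 0, 255], [[0, 0, -0.002], 0, 255]])

```text
t: 9.68
tcp_pos: [0.542, 0.1657, 0.1095]
tool_rot: [1.111, 1.268, -1.107]
wrist_force: [-5.6, -1.1, 20.1]
gripper_width: 0.0068
```

Emit:
drive_tool(plan=[[[0, 0, 0.003], 0, 255], [[0, 0, 0.003], 0, 255], [[0, 0, 0.003], 0, 120], [[0, 0, 0.003], 0, 0], [[0, 0, 0.003], 0, 0], [[0, 0, 0.003], 0, 0], [[0, 0, 0.04], 0, 0], [[0, 0, 0.09], 0, 0], [[0, 0, 0.13], 0, 0], [[0, 0, 0.13], 0, 0]])

```text
t: 10.92
tcp_pos: [0.5432, 0.1659, 0.24]
tool_rot: [1.113, 1.265, -1.104]
wrist_force: [0.2, 0.1, 0.3]
gripper_width: 0.0851
```

```bash
cat > b.py <<'E'
from h import *
s=manip.get_state(); M=R.from_rotvec(s['tool_rot']).as_matrix(); print(s['tcp_pos'],'yaw y',np.degrees(np.arctan2(M[1,1],M[0,1])),s['wrist_force'])
c=cam('wrist'); np.save('w5.npy',c,allow_pickle=True)
d=cam('scene'); np.save('s5.npy',d,allow_pickle=True)
a=cv2.resize(c['img'][100:340,220:420],(500,600)); b=cv2.resize(d['img'][220:330,400:455+0],(300,600))
save(np.hstack([a,b]),'w5.png')
E
python3 b.py
```

```text
[0.5432464  0.16585685 0.23999239] yaw y 7.710745061056131 [0.24671567 0.05427194 0.33834797]
```

View pics/w5.png

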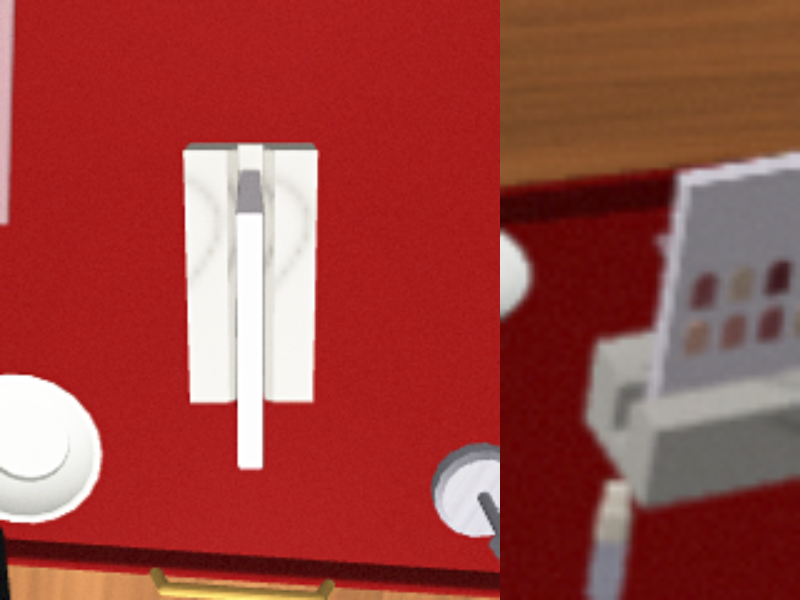

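The board stands fully home, upright and mid-block. Now to the clip.

Emit:
drive_tool(plan=[[[-0.012, -0.06, 0.004], 0, 0], [[-0.024, -0.12, 0.004], -1, 0], [[-0.036, -0.18, 0.004], -2, 0], [[-0.048, -0.24, 0.004], -2, 0], [[-0.06, -0.3, 0.004], -2, 0], [[-0.073, -0.35, 0.004], -2, 0], [[-0.073, -0.368, 0.004], -2, 0], [[-0.073, -0.368, 0.004], -2, 0], [[-0.073, -0.368, 0.004], -2, 0], [[-0.073, -0.368, 0.004], -2, 0]])

```text
t: 12.28
tcp_pos: [0.4682, -0.201, 0.2401]
tool_rot: [1.134, 1.256, -1.134]
wrist_force: [0.2, 0.5, 0.0]
gripper_width: 0.0856
```

```bash
cat > b.py <<'E'
from h import *
from scipy.optimize import least_squares
c=np.load('w5.npy',allow_pickle=True).item(); i=c['img'].astype(int)
# board top: white strip
for v in (190,210,230,250,270,283):
    u=np.where(i[v,300:345].min(1)>235)[0]+300; print(v,u.min(),u.max(),end='; ')
col=np.where(i[150:330,319].min(1)>235)[0]+150; print('rows',col.min(),col.max())
for z in (.1255,): 
    for u,v in ((320,185),(320,287.5)): print('board top',onz(c,(u,v),z))
s=manip.get_state(); M=R.from_rotvec(s['tool_rot']).as_matrix(); print(s['tcp_pos'],'yaw y',np.degrees(np.arctan2(M[1,1],M[0,1])))
c=cam('wrist'); np.save('w6.npy',c,allow_pickle=True); save(c['img'],'w6.png')
for l in ['clip','clip_grip','lip_a']:
  for x in manip.mark_of('wrist',l): print(l,x['uv'],x['p'],onz(c,x['uv'],.116))
E
python3 b.py
```

```text
190 300 339; 210 301 344; 230 300 344; 250 300 344; 270 315 324; 283 315 324; rows 158 286
board top [0.53639466 0.2064047  0.1255    ]
board top [0.54695302 0.12673686 0.1255    ]
[ 0.46824697 -0.20104815  0.24011677] yaw y 5.841272074997956
clip [320.7, 215.2] 0.82 [ 0.46473986 -0.18466459  0.116     ]
clip_grip [325.0, 232.8] 0.97 [ 0.46943765 -0.19822627  0.116     ]
lip_a [324.6, 217.1] 0.97 [ 0.46784355 -0.18584076  0.116     ]
```

View pics/w6.png

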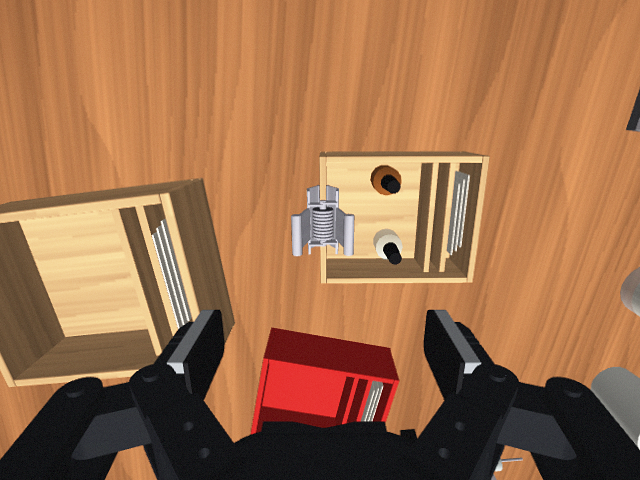

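The clip's rolls are at (297,235) and (348,235), so the grip is near (0.469,-0.199), aligned with the box. Descending and closing to just short of the rolls.

Emit:
drive_tool(plan=[[[0.001, 0.003, -0.05], 0, 0], [[0.001, 0.003, -0.1], 0, 0], [[0.001, 0.003, -0.13], 0, 0], [[0.001, 0.003, -0.134], 0, 0], [[0.001, 0.003, -0.134], 0, 70], [[0.001, 0.003, -0.134], 0, 90], [[0.001, 0.003, -0.134], 0, 90], [[0.001, 0.003, -0.134], 0, 90]])

```text
t: 13.48
tcp_pos: [0.4694, -0.1998, 0.107]
tool_rot: [1.135, 1.253, -1.135]
wrist_force: [0.1, -0.1, -0.2]
gripper_width: 0.0551
```

Emit:
drive_tool(plan=[[[0, 0, 0], 0, 105], [[0, 0, 0], 0, 115], [[0, 0, 0], 0, 125], [[0, 0, 0], 0, 125]])

```text
t: 13.98
tcp_pos: [0.469, -0.1995, 0.1062]
tool_rot: [1.136, 1.255, -1.136]
wrist_force: [-0.3, 0.5, 0.4]
gripper_width: 0.0436
```

```bash
cat > b.py <<'E'
from h import *
s=manip.get_state(); print(s['wrist_force'],s['moment'],s['gripper_width'])
c=cam('wrist'); d=cam('scene'); np.save('w7.npy',c,allow_pickle=True)
a=cv2.resize(c['img'][140:380,220:420],(500,600)); b=cv2.resize(d['img'][210:330,215:275],(300,600))
save(np.hstack([a,b]),'w7.png')
E
python3 b.py
```

```text
[-0.30522276  0.49200018  0.37355514] [ 0.02007636  0.04306333 -0.00611224] 0.043633930791484074
```

View pics/w7.png

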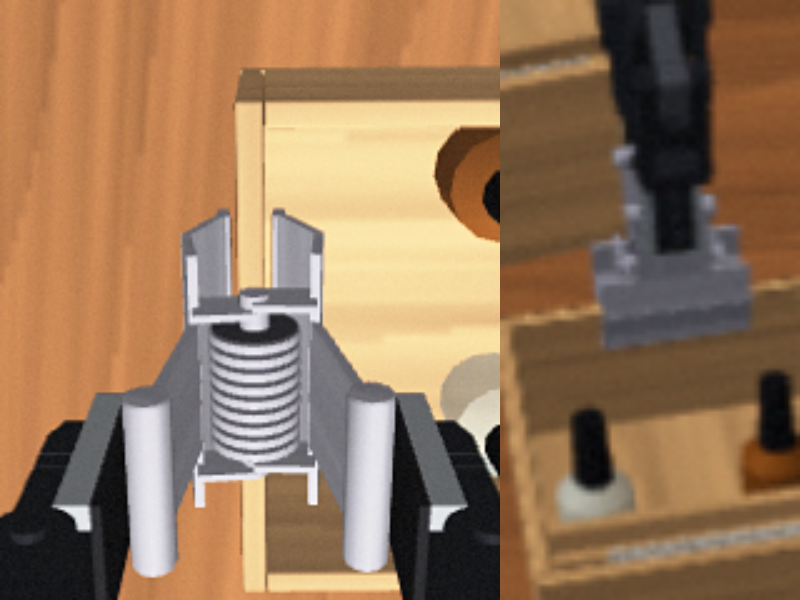

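Both pads bear on the rolls near mid-length and the lips are opening evenly. Squeezing on.

Emit:
drive_tool(plan=[[[0, 0, 0], 0, 135], [[0, 0, 0], 0, 145], [[0, 0, 0], 0, 152], [[0, 0, 0], 0, 152]])

```text
t: 14.58
tcp_pos: [0.469, -0.1995, 0.1063]
tool_rot: [1.136, 1.255, -1.136]
wrist_force: [-0.5, 0.3, -0.3]
gripper_width: 0.0345
```

Emit:
drive_tool(plan=[[[0, 0, 0], 0, 158], [[0, 0, 0], 0, 162], [[0, 0, 0], 0, 162]])

```text
t: 14.95
tcp_pos: [0.469, -0.1995, 0.1063]
tool_rot: [1.136, 1.255, -1.135]
wrist_force: [-0.5, -0.2, -0.0]
gripper_width: 0.0316
```

Emit:
drive_tool(plan=[[[0, 0, 0], 0, 167], [[0, 0, 0], 0, 167]])

```text
t: 15.2
tcp_pos: [0.469, -0.1995, 0.1063]
tool_rot: [1.135, 1.255, -1.136]
wrist_force: [0.3, 0.1, -1.0]
gripper_width: 0.0298
```

Emit:
drive_tool(plan=[[[0, 0, 0], 0, 172], [[0, 0, 0], 0, 172]])

```text
t: 15.45
tcp_pos: [0.469, -0.1995, 0.1063]
tool_rot: [1.136, 1.255, -1.136]
wrist_force: [0.8, -0.2, 0.0]
gripper_width: 0.0287
```

Emit:
drive_tool(plan=[[[0, 0, 0], 0, 178], [[0, 0, 0], 0, 178]])

```text
t: 15.7
tcp_pos: [0.469, -0.1995, 0.1063]
tool_rot: [1.136, 1.255, -1.135]
wrist_force: [-0.1, -0.2, -0.1]
gripper_width: 0.0271
```

```bash
cat > b.py <<'E'
from h import *
o=np.load('w7.npy',allow_pickle=True).item()
c=cam('wrist'); np.save('w8.npy',c,allow_pickle=True)
for k in (o,c):
    for v in (312,325): print(v,' '.join(str(x) for x in k['img'][v,255:395].mean(1).astype(int)))
for l in ['lip_a','lip_b','clip_grip']: print(l,[(x['uv'],round(x['p'],2)) for x in manip.mark_of('wrist',l)])
E
python3 b.py
```

```text
312 96 101 106 99 104 103 105 104 100 87 27 18 21 15 68 172 185 201 211 213 218 224 228 231 231 230 229 223 217 204 188 170 159 114 101 106 108 104 105 107 109 107 111 111 110 145 149 143 148 129 153 156 105 81 80 147 218 221 225 226 226 228 225 229 235 232 237 235 234 232 230 231 225 225 227 220 222 223 151 82 74 102 139 156 120 160 154 154 163 114 118 122 126 122 126 122 116 119 117 113 119 117 120 103 135 157 172 185 195 207 213 221 225 230 230 230 230 231 226 217 199 182 171 4 18 14 18 20 108 103 98 100 105 101 106 97 103 103 103 99
325 104 100 102 102 107 90 29 13 18 21 16 11 12 8 6 163 175 194 204 211 219 224 226 231 232 231 229 230 223 212 196 178 162 139 101 109 110 112 113 105 107 108 105 134 183 186 148 102 100 107 101 100 100 102 101 101 104 105 98 99 100 99 138 200 213 226 175 110 98 99 103 97 98 97 95 93 94 100 101 97 100 96 97 101 99 99 102 100 101 101 91 253 117 119 122 120 120 118 120 127 125 120 119 114 157 168 182 196 205 211 221 226 228 232 233 230 232 228 222 204 189 186 18 14 19 15 20 20 11 10 15 18 84 101 100 102 102 106 101 104
312 139 137 134 134 68 33 13 25 1
[... 435 characters left out ...]
8 19 27 23 18 20 25 126 208 199 198 199 197 196
325 59 28 20 25 26 21 28 26 25 24 27 28 27 23 32 99 105 101 101 99 100 102 102 104 104 100 99 107 45 18 19 23 25 15 16 7 202 209 215 220 224 224 227 224 226 223 222 217 210 201 175 142 100 126 162 163 194 225 226 226 227 225 220 224 223 223 222 220 215 217 206 87 98 99 105 103 107 108 110 109 110 115 142 146 130 139 163 181 197 204 213 222 229 230 233 235 233 230 221 213 203 150 6 8 16 23 24 14 19 64 111 105 103 104 102 102 104 103 105 99 101 103 108 36 18 27 19 21 23 25 19 29 23 26 29 20 23 45 110 110
lip_a [([335.3, 267.1], 0.87), ([302.9, 266.6], 0.67)]
lip_b [([335.3, 267.1], 0.87), ([302.9, 266.6], 0.67)]
clip_grip [([303.9, 320.6], 0.95)]
```

```bash
cat > b.py <<'E'
from h import *
c=np.load('w8.npy',allow_pickle=True).item(); o=np.load('w7.npy',allow_pickle=True).item()
for n,k,a,b in (('old',o,270,376.7),('now',c,290.7,356.5)):
  for z in (.112,.116,.120): 
    A,B=onz(k,(a,325),z),onz(k,(b,325),z); print(n,z,np.linalg.norm(A-B),(A+B)/2)
for z in (.045,.049,.053):
    A,B=onz(c,(302.9,266.8),z),onz(c,(335.3,267.1),z); print('lips',z,np.linalg.norm(A-B),(A+B)/2)
E
python3 b.py
```

```text
old 0.112 0.04525153350791718 [ 0.46906934 -0.19857644  0.112     ]
old 0.116 0.04386157434020078 [ 0.46882428 -0.19613325  0.116     ]
old 0.12 0.042471615172484316 [ 0.46857922 -0.19369007  0.12      ]
now 0.112 0.02792235971190876 [ 0.46924418 -0.19867114  0.112     ]
now 0.116 0.027065408339307474 [ 0.46899519 -0.19622789  0.116     ]
now 0.12 0.02620845696670619 [ 0.4687462  -0.19378463  0.12      ]
lips 0.045 0.019623022109526482 [ 0.46668502 -0.19983169  0.045     ]
lips 0.049 0.019225258406472392 [ 0.46657245 -0.19819446  0.049     ]
lips 0.053 0.01882749470341836 [ 0.46645987 -0.19655723  0.053     ]
```

The reading (27 mm) matches the picture and is past the nominal 31 mm stop, so I'll ease back to about 20 N and lift.

Emit:
drive_tool(plan=[[[0, 0, 0], 0, 169], [[0, 0, 0], 0, 169], [[0, 0, 0.01], 0, 169], [[0, 0, 0.02], 0, 169], [[0, 0, 0.04], 0, 169], [[0, 0, 0.08], 0, 169], [[0, 0, 0.12], 0, 169], [[0, 0, 0.13], 0, 169], [[0, 0, 0.13], 0, 169]])

```text
t: 17.02
tcp_pos: [0.4693, -0.1997, 0.2369]
tool_rot: [1.135, 1.253, -1.135]
wrist_force: [-0.6, -1.2, -0.7]
gripper_width: 0.0287
```

```bash
cat > b.py <<'E'
from h import *
s=manip.get_state(); print(s['tcp_pos'],s['wrist_force'],s['gripper_width'])
c=cam('wrist'); np.save('w9.npy',c,allow_pickle=True); save(c['img'],'w9.png')
o=np.load('w8.npy',allow_pickle=True).item()
g=lambda k:cv2.cvtColor(k['img'],cv2.COLOR_RGB2GRAY)
# where did clip+pads go: match templates from before lift
for n,(r0,r1,c0,c1) in dict(coil=(262,330,300,345),lrootL=(290,370,285,308),rollR=(290,370,338,360)).items():
    m=cv2.matchTemplate(g(c)[220:420,240:400],g(o)[r0:r1,c0:c1],cv2.TM_CCOEFF_NORMED); _,v,_,l=cv2.minMaxLoc(m); print(n,v,'shift',l[0]+240-c0,l[1]+220-r0)
for l in ['lip_a','clip_grip','clip']: print(l,[(x['uv'],round(x['p'],2)) for x in manip.mark_of('wrist',l)])
E
python3 b.py
```

```text
[ 0.46929833 -0.19974269  0.23694888] [-0.59127423 -1.18719586 -0.69142468] 0.028713159579127595
coil 0.9087910056114197 shift 0 0
lrootL 0.9433837532997131 shift -2 0
rollR 0.9226928949356079 shift 2 0
lip_a [([302.7, 266.1], 0.87), ([337.5, 265.9], 0.82), ([305.9, 319.6], 0.72)]
clip_grip [([303.8, 322.1], 0.79)]
clip [([334.3, 262.9], 0.66)]
```

The clip came off with the gripper and did not shift in the pads. Carrying it over the board.

Emit:
drive_tool(plan=[[[0.004, 0.02, 0.024], 0, 169], [[0.012, 0.06, 0.024], 0, 169], [[0.02, 0.1, 0.024], 0, 169], [[0.03, 0.15, 0.024], 1, 169], [[0.04, 0.2, 0.024], 1, 169], [[0.05, 0.25, 0.024], 1.8, 169], [[0.06, 0.3, 0.024], 1.8, 169], [[0.067, 0.34, 0.024], 1.8, 169], [[0.0725, 0.3645, 0.024], 1.8, 169], [[0.0725, 0.3645, 0.024], 1.8, 169]])

```text
t: 18.48
tcp_pos: [0.541, 0.1664, 0.2588]
tool_rot: [1.109, 1.271, -1.112]
wrist_force: [-0.0, 1.0, -1.2]
gripper_width: 0.0291
```

Emit:
drive_tool(plan=[[[0, 0, -0.02], 0, 169], [[0, 0, -0.04], 0, 169], [[0, 0, -0.058], 0, 169], [[0, 0, -0.058], 0, 169], [[0, 0, -0.058], 0, 169]])

```text
t: 19.1
tcp_pos: [0.5417, 0.1644, 0.2026]
tool_rot: [1.113, 1.268, -1.113]
wrist_force: [-0.6, 0.5, -0.5]
gripper_width: 0.0288
```

```bash
cat > b.py <<'E'
from h import *
s=manip.get_state(); M=R.from_rotvec(s['tool_rot']).as_matrix(); print(s['tcp_pos'],'yaw y',np.degrees(np.arctan2(M[1,1],M[0,1])),s['wrist_force'],s['gripper_width'])
c=cam('wrist'); np.save('w10.npy',c,allow_pickle=True)
for l in ['lip_a','clip_grip','board']: print(l,[(x['uv'],round(x['p'],2)) for x in manip.mark_of('wrist',l)])
d=cam('scene'); np.save('s10.npy',d,allow_pickle=True); save(d['img'],'s10.png')
for l in ['lip_a','clip','clip_grip','board_mid']: print('scene',l,[(x['uv'],round(x['p'],2)) for x in manip.mark_of('scene',l)])
t=s['tcp_pos']
print('pred scene: board top ctr, tcp-.060',proj(d,[[.5417,.1666,.1255],[t[0],t[1]+.002,t[2]-.06],[t[0],t[1]+.002,t[2]+.01]]))
a=cv2.resize(c['img'][200:390,240:400],(505,600),interpolation=cv2.INTER_CUBIC); b=cv2.resize(d['img'][190:320,405:469],(295,600),interpolation=cv2.INTER_CUBIC)
save(np.hstack([a,b]),'w10.png')
E
python3 b.py
```

```text
[0.54165639 0.16436347 0.20262021] yaw y 7.461839114308829 [-0.55384249  0.47733996 -0.47329693] 0.028833961260493254
lip_a [([337.4, 268.4], 0.89), ([301.1, 264.6], 0.8)]
clip_grip [([303.1, 320.2], 0.82)]
board [([324.0, 211.3], 0.61)]
scene lip_a [([447.0, 235.3], 0.8), ([451.8, 245.7], 0.57)]
scene clip [([454.8, 245.3], 0.88)]
scene clip_grip [([454.6, 208.8], 0.89)]
scene board_mid [([414.1, 347.2], 0.73), ([448.6, 274.6], 0.66)]
pred scene: board top ctr, tcp-.060 [[452.63299786 249.0851833 ]
 [453.84309704 241.24313244]
 [459.48933051 207.63342122]]
```

```bash
cat > b.py <<'E'
from h import *
c=np.load('w10.npy',allow_pickle=True).item()
print(proj(c,[[.5364,.2064,.1255],[.5417,.1666,.1255]]))
for v in (215,222,230,238,246,254,262,270): print(v,' '.join(str(x) for x in c['img'][v,285:356].mean(1).astype(int)))
E
python3 b.py
```

```text
[[323.40749874 192.58689861]
 [323.52674583 254.31933101]]
215 80 83 78 83 83 78 84 85 76 120 254 251 246 242 239 242 241 243 247 247 250 250 250 251 251 251 251 253 230 219 228 190 255 255 255 255 255 255 255 255 255 255 255 255 224 225 230 233 235 250 249 247 244 238 240 242 244 245 248 249 250 250 251 251 251 252 254 195 85 82 81
222 83 85 84 83 85 84 83 87 84 73 216 180 185 184 241 254 252 250 251 251 251 251 250 250 251 251 250 252 239 231 233 183 255 255 255 255 255 255 255 255 255 255 255 255 225 234 236 235 237 243 243 250 218 131 129 134 146 182 254 252 251 250 250 251 251 252 255 145 79 81 80
230 84 81 84 80 100 120 122 121 126 127 125 130 128 131 149 223 207 253 252 251 251 251 251 250 251 251 250 251 246 234 232 230 253 255 255 255 255 255 255 255 255 255 255 255 226 237 237 237 236 251 253 223 235 180 159 151 155 148 147 151 151 139 123 111 136 201 255 143 82 86 84
238 80 76 223 168 157 161 158 140 124 114 116 122 124 133 124 234 230 253 251 251 251 251 251 251 251 251 251 251 247 233 232 232 251 255 255 255 255 255 254 255 255 255 255 255 227 237 237 237 235 252 253 233
[... 469 characters left out ...]
 255 181 166 141 111 108 106 110 110 111 109 161 178 109 112 115 118 112 117 117 117 116 115 115 120 114 117 113 108 246 241 241 234 141 144 139 135 142 186 93 83 87 80
262 85 79 77 176 170 166 157 163 163 154 186 244 176 117 116 118 119 116 120 116 113 113 110 109 108 140 178 179 181 206 208 235 234 235 233 234 235 236 236 221 196 114 83 111 114 111 141 142 135 238 255 226 240 232 234 231 232 242 216 244 232 144 136 138 137 144 164 87 83 84 88
270 84 85 77 146 169 164 161 160 161 161 142 117 117 112 147 127 239 197 165 157 106 75 60 48 39 42 44 48 45 39 40 42 44 41 44 46 40 41 46 48 45 43 43 43 46 41 41 56 69 86 108 145 159 129 159 154 186 112 121 119 123 117 140 136 135 147 160 93 81 86 87
```

```bash
cat > b.py <<'E'
from h import *
c=np.load('w10.npy',allow_pickle=True).item(); d=np.load('s10.npy',allow_pickle=True).item()
A,B=onz(c,(300.5,238),.1426),onz(c,(337,238),.1426); print(A,B,(A+B)/2,np.linalg.norm(A-B)); print('board',onz(c,(322.9,238),.1255))
for z in (.14,.1426,.146): print(onz(c,(299,220),z),onz(c,(338,218),z))
G=cam('scene')
for l in ('clip','board'):
    for x in manip.outline_of('scene',l)[:2]:
        ys,xs=np.where(x['pixels']); print(l,x['p'],x['uv'],xs.min(),xs.max(),ys.min(),ys.max(),[ (v,xs[ys==v].min(),xs[ys==v].max()) for v in range(ys.min(),ys.max()+1,3)])
n=np.array([-np.sin(.132),np.cos(.132),0])
for z in (.139,.1426,.146): print(z,proj(G,[np.array([.5417+.011,.1666,z])+n*k for k in (-.028,.028)]).round(1).tolist())
print(proj(G,[np.array([.5417,.1666,.1255])+n*k for k in (-.04,.04)]))
E
python3 b.py
```

```text
[0.52617648 0.18119299 0.1426    ] [0.54736053 0.18396962 0.1426    ] [0.53676851 0.18258131 0.1426    ] 0.021365240469360336
board [0.539864   0.17751778 0.1255    ]
[0.5240311  0.19118822 0.14      ] [0.54641491 0.19533408 0.14      ]
[0.52412624 0.19188687 0.1426    ] [0.5462171  0.19597847 0.1426    ]
[0.52425065 0.19280049 0.146     ] [0.54595841 0.19682113 0.146     ]
clip 0.91 [454.9, 234.6] 437 473 205 248 [(205, np.int64(449), np.int64(457)), (208, np.int64(448), np.int64(457)), (211, np.int64(448), np.int64(456)), (214, np.int64(448), np.int64(456)), (217, np.int64(448), np.int64(455)), (220, np.int64(447), np.int64(455)), (223, np.int64(445), np.int64(466)), (226, np.int64(439), np.int64(468)), (229, np.int64(438), np.int64(473)), (232, np.int64(437), np.int64(473)), (235, np.int64(437), np.int64(473)), (238, np.int64(437), np.int64(472)), (241, np.int64(443), np.int64(470)), (244, np.int64(443), np.int64(469)), (247, np.int64(442), np.int64(453))]
clip 0.65 [418.8, 342.9] 405 428 309 357 [(309, np.int64(421), np.int64(423)), (312, np.int64(419), np.int64(423)), (315, np.i
[... 1253 characters left out ...]
57)), (207, np.int64(447), np.int64(458)), (210, np.int64(448), np.int64(457)), (213, np.int64(448), np.int64(456)), (216, np.int64(447), np.int64(456)), (219, np.int64(446), np.int64(455)), (222, np.int64(445), np.int64(457)), (225, np.int64(439), np.int64(467)), (228, np.int64(437), np.int64(473)), (231, np.int64(437), np.int64(473)), (234, np.int64(436), np.int64(473)), (237, np.int64(437), np.int64(473)), (240, np.int64(437), np.int64(471)), (243, np.int64(443), np.int64(470)), (246, np.int64(443), np.int64(459))]
0.139 [[441.6, 248.7], [469.6, 244.1]]
0.1426 [[441.8, 247.0], [469.9, 242.5]]
0.146 [[442.1, 245.4], [470.2, 240.9]]
[[432.61691863 252.38847303]
 [472.10385437 245.85662282]]
```

The lips' middle is about 2.4 mm to -x of the board, and y is centred to about 1 mm. I'll correct by +2 mm in x and lower so the lips sit about 12.5 mm down each side.

Emit:
drive_tool(plan=[[[0.002, 0, 0], 0, 169], [[0.002, 0, 0], 0, 169], [[0.002, 0, -0.007], 0, 169], [[0.002, 0, -0.014], 0, 169], [[0.002, 0, -0.021], 0, 169], [[0.002, 0, -0.028], 0, 169], [[0.002, 0, -0.028], 0, 169], [[0.002, 0, -0.028], 0, 169], [[0.002, 0, -0.028], 0, 169]])

```text
t: 20.82
tcp_pos: [0.5437, 0.165, 0.1746]
tool_rot: [1.112, 1.268, -1.112]
wrist_force: [0.2, 0.2, -0.0]
gripper_width: 0.0288
```

```bash
cat > b.py <<'E'
from h import *
s=manip.get_state(); print(s['tcp_pos'],s['wrist_force'],s['gripper_width'])
c=cam('wrist'); np.save('w11.npy',c,allow_pickle=True); d=cam('scene'); np.save('s11.npy',d,allow_pickle=True)
a=cv2.resize(c['img'][190:390,240:400],(480,600),interpolation=cv2.INTER_CUBIC); b=cv2.resize(d['img'][200:320,415:479],(320,600),interpolation=cv2.INTER_CUBIC)
save(np.hstack([a,b]),'w11.png')
for v in (222,228,234,240,246): print(v,' '.join(str(x) for x in c['img'][v,285:356].mean(1).astype(int)))
x=manip.outline_of('scene','clip')[0]; ys,xs=np.where(x['pixels']); print([(v,xs[ys==v].min(),xs[ys==v].max()) for v in range(ys.min(),ys.max()+1,3)])
E
python3 b.py
```

```text
[0.54373573 0.16497516 0.17456194] [ 0.19097429  0.17420407 -0.01307223] 0.028754934573268578
222 85 90 88 75 255 254 252 251 251 254 227 187 185 188 241 254 252 252 252 253 253 253 253 254 239 219 191 255 255 255 255 255 255 255 255 255 255 255 255 255 255 145 229 226 230 236 240 251 253 252 252 254 229 141 136 134 146 186 254 253 253 252 252 253 253 253 255 206 89 87 86
228 90 92 81 76 237 255 230 141 119 124 128 133 137 139 167 228 248 253 253 253 253 253 252 253 248 236 204 255 255 255 255 255 255 255 255 255 255 255 255 255 255 182 239 242 240 243 242 248 247 247 249 217 239 190 166 165 160 160 161 139 120 126 158 254 255 255 255 158 88 84 88
234 87 84 209 166 125 128 129 133 141 136 136 135 134 143 164 240 232 254 253 253 253 253 253 253 250 240 235 255 255 255 255 255 255 255 255 255 255 255 255 255 255 174 242 242 242 242 241 245 249 250 253 237 239 187 168 163 157 157 162 161 155 133 125 120 127 148 157 126 93 89 89
240 90 82 179 177 169 172 168 171 172 146 154 188 188 191 135 242 223 254 253 253 253 253 253 253 249 239 237 253 255 255 255 255 255 255 255 255 255 255 255 255
[... 259 characters left out ...]
 255 255 255 255 255 255 255 144 246 245 243 242 242 253 253 253 254 240 243 166 168 161 150 249 244 245 252 151 146 142 148 154 188 95 86 94 92
[(219, np.int64(449), np.int64(454)), (222, np.int64(446), np.int64(455)), (225, np.int64(446), np.int64(455)), (228, np.int64(445), np.int64(454)), (231, np.int64(444), np.int64(454)), (234, np.int64(444), np.int64(454)), (237, np.int64(442), np.int64(463)), (240, np.int64(437), np.int64(466)), (243, np.int64(436), np.int64(470)), (246, np.int64(436), np.int64(471)), (249, np.int64(438), np.int64(470)), (252, np.int64(444), np.int64(469)), (255, np.int64(443), np.int64(468)), (258, np.int64(443), np.int64(464)), (261, np.int64(443), np.int64(448))]
```

View pics/w11.png

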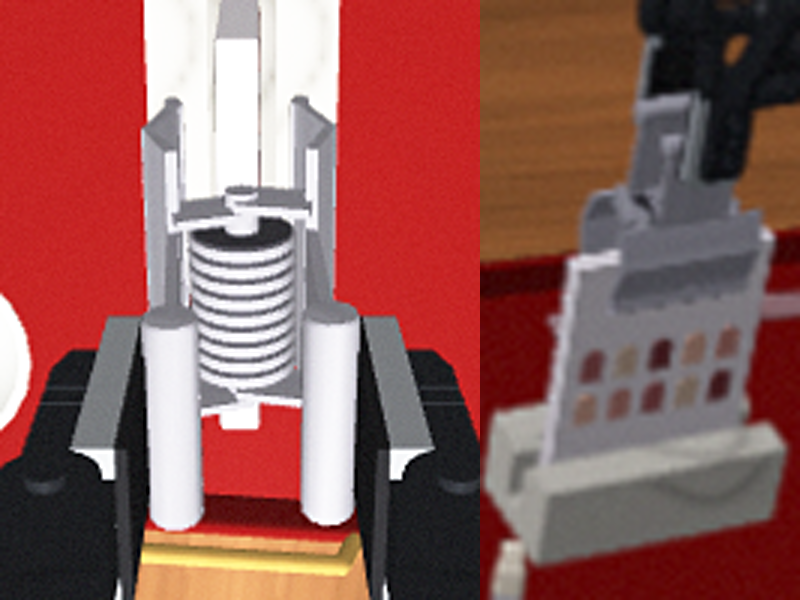

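The wrist view shows the board edge with equal gaps to both lips (34 px each side in the crop). The scene view shows the lip well down the face, above the nail rows. One numeric check of the y-centring remains.

```bash
cat > b.py <<'E'
from h import *
from scipy.optimize import least_squares
d=np.load('s11.npy',allow_pickle=True).item()
uv=np.array([(441.8,261),(469.6,256)])
n=np.array([-np.sin(.132),np.cos(.132),0]); x=np.array([n[1],-n[0],0])
f=lambda p:proj(d,[np.array([.5417,.1666,0])+x*.0115+n*(p[0]+k)+[0,0,p[1]] for k in (-.028,.028)])
r=least_squares(lambda p:(f(p)-uv).ravel(),[0,.113],x_scale=.001); print('lip y off, z',r.x,r.fun)
top=np.array([(415+(567-480)/5,200+262/5),(415+(768-480)/5,200+232/5)])
g=lambda p:proj(d,[np.array([.5417,.1666,0])+x*.004+n*(p[0]+k)+[0,0,p[1]] for k in (-.04,.04)])
q=least_squares(lambda p:(g(p)-top).ravel(),[0,.1255],x_scale=.001); print('board y off, top z',q.x,q.fun)
E
python3 b.py
```

```text
lip y off, z [0.00285856 0.11207318] [ 0.10386859 -0.13326994 -0.10914461  0.13068838]
board y off, top z [-0.00212593  0.12800759] [ 0.25207716  0.27653843 -0.26731825 -0.29463071]
```

Emit:
drive_tool(plan=[[[0, -0.001, 0.001], 0, 169], [[0, -0.002, 0.001], 0, 169], [[0, -0.002, 0.001], 0, 169], [[0, -0.002, 0.001], 0, 169]])

```text
t: 21.48
tcp_pos: [0.5435, 0.1629, 0.1753]
tool_rot: [1.112, 1.268, -1.112]
wrist_force: [0.1, 1.1, -0.8]
gripper_width: 0.0289
```

```bash
cat > b.py <<'E'
from h import *
s=manip.get_state(); print(s['t'],s['tcp_pos'],s['wrist_force'],s['gripper_width'])
c=cam('wrist')
for v in (222,234): print(v,' '.join(str(x) for x in c['img'][v,285:356].mean(1).astype(int)))
manip.close_job()
E
python3 b.py
```

```text
21.475 [0.54349618 0.16293319 0.17528776] [ 0.08810061  1.10741183 -0.82948506] 0.028930344420918006
222 89 86 87 85 75 255 254 250 248 247 215 188 191 191 245 254 253 253 252 252 252 253 253 253 254 227 231 197 255 255 255 255 255 255 255 255 255 255 255 255 255 255 168 230 237 238 241 240 252 251 250 251 211 135 132 137 152 184 254 253 252 252 252 252 252 252 254 255 154 86 86
234 85 78 211 165 128 126 125 130 136 138 132 135 137 143 166 238 227 254 253 252 253 253 253 253 253 246 237 236 253 255 255 255 255 255 255 255 255 255 255 255 255 255 181 243 242 241 242 240 251 252 253 237 240 184 167 160 156 159 157 162 154 127 123 119 129 145 146 247 100 89 88
the job is handed in; nothing more can be done
```

I put the swatch board in the marble block's slot and let go of it. Then I squeezed the big clip off the box wall. The arm is still squeezing it open over the middle of the board's top edge. I handed the job in at 21.5 s.

**Board:** it met the slot floor at the expected height with about 20 N of push. After release the pictures showed it upright and in the middle of the block's length.

**Clip:** the lips are about 21 mm apart and about 13 to 15 mm down each side of the board. In the last viewed picture the gaps to the board were equal on both sides, and the final pixel rows showed the board still clear between the lips. The wrist force was near zero.

**Doubts from the checks:**
- **Position along the board:** the scene camera put the clip about 5 mm off the board's middle, while the wrist camera put it within about 1 mm. I split the difference with a 2 mm shift, so it may be a few millimetres off centre.
- **Squeeze:** the lever rolls read about 29 mm over their outsides, where the stop is given as 31 mm. I eased off to what I estimate is about 20 N, but nothing measured that force.
- **Other things:** I didn't touch the other items, but I took no separate last look at the whole tray and box.

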